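# Make up two camera-head kits at the alignment bench

### The job

Make up the two camera-head kits from the stock standing on the bench: the small plain camera and the short lens go into the two-compartment tray, and the large finned camera, the long lens and the extension tube go into the three-compartment tray. In each tray the camera belongs in the large compartment and every other piece in a small compartment of its own, all standing upright and flat on the tray floor, set down gently, not dropped. Leave the rest of the stock (wide lens, bracket, bottle) where it stands.

Things in the scene. Friction and masses are not known exactly. Their poses are not given: they have to be found in the camera images.
- tray_two: Shorter light grey plastic kit tray with dark liner, TWO compartments, fixed. Outside 151 mm long (x) by 68 (y); walls and divider 3 mm thick, 10 mm high over the bench; floor 3 mm thick. Origin: centre of its underside, z up. Large compartment (80 x 62 mm inside) centred at x = -32.5 mm, y = 0; small one (62 x 62 mm) at x = +41.5 mm, y = 0. Fingertips 14 mm over the bench clear its walls.
- tray_three: Longer light grey plastic kit tray with dark liner, THREE compartments in a row, fixed. Outside 228 mm long (x) by 78 (y); walls and dividers 3 mm thick, 10 mm high over the bench; floor 3 mm thick. Origin: centre of its underside, z up. Large compartment (92 x 72 mm inside) centred at x = -65 mm, y = 0; the two small ones (62 x 72 mm) at x = +15 and +80 mm, y = 0.
- cam_small: Smaller camera: plain smooth grey box lying flat, 48 mm long (x), 40 wide (y), 40 high, with a bright round lens mount (32 mm diameter, 5 mm proud) on its -x end and two small sockets (4 mm proud) on its +x end. Origin: centre of the box's underside, z up. About 110 g; pinch it across the 40 mm width.
- cam_large: Larger camera: grey box with cooling fins along its top, lying flat, 62 mm long (x), 50 wide (y), 50 high, with a bright round lens mount (32 mm diameter, 6 mm proud) on its -x end and two small sockets (4 mm proud) on its +x end. Origin: centre of the box's underside, z up. About 240 g; pinch it across the 50 mm width.
- lens_short: The short lens: a squat black lens, 46 mm in diameter and 42 mm high, on a 34 mm foot 6 mm high, its dark violet glass (36 mm across) facing up. About 90 g. It stands on its mount end. Origin: centre of its underside, z up along its axis.
- lens_long: The long lens: a slim tall black lens, 34 mm in diameter and 70 mm high, on a 30 mm foot 6 mm high, its dark violet glass (20 mm across) facing up. About 130 g. It stands on its mount end. Origin: centre of its underside, z up along its axis.
- tube: The extension tube: a plain bare-aluminium tube standing on end, open right through, 32 mm outside and 25 mm inside diameter, 45 mm high. About 60 g. Origin: centre of its underside, z up along its axis.
- lens_wide: A wide-mouthed black lens that stays in stock: the fattest of the three, 66 mm in diameter and 48 mm high, its glass 58 mm across, on a 40 mm foot 6 mm high. Not wanted for these kits. It stands on its mount end. Origin: centre of its underside, z up along its axis.
- bracket: An aluminium L-shaped camera bracket that stays in stock: foot 45 x 40 mm (x by y) and 6 mm thick, upright plate at its +x end 6 mm thick and 50 mm high in all, with a round dark opening. Origin: centre of the foot's underside, z up.
- bottle: A small amber bottle with a white cap that stays where it is: 28 mm in diameter, 65 mm high. Origin: centre of its underside, z up.
Mind the look-alikes: they are no part of the job. What is shaped like the cam_small but blue or yellow is not meant.

How it is judged:
At the end, for the whole second after the job is handed in: Both cameras in the large compartment of their trays; short lens in the small one of the two-compartment tray; long lens and tube each in its own small one of the other tray. All upright within 0.12 rad, undersides within 4 mm of the tray floor, centred as far as the walls ask, released, at rest (x of cam_small in the frame of tray_two between -0.0545 and -0.0105 m and y of cam_small in the frame of tray_two between -0.016 and 0.016 m and z of cam_small in the frame of tray_two between -0.001 and 0.007 m and x of lens_short in the frame of tray_two between 0.0275 and 0.0555 m and y of lens_short in the frame of tray_two between -0.014 and 0.014 m and z of lens_short in the frame of tray_two between -0.001 and 0.007 m and x of cam_large in the frame of tray_three between -0.09 and -0.04 m and y of cam_large in the frame of tray_three between -0.018 and 0.018 m and z of cam_large in the frame of tray_three between -0.001 and 0.007 m and (((x of lens_long in the frame of tray_three between -0.003 and 0.033 m and y of lens_long in the frame of tray_three between -0.022 and 0.022 m and z of lens_long in the frame of tray_three between -0.001 and 0.007 m) and (x of tube in the frame of tray_three between 0.062 and 0.098 m and y of tube in the frame of tray_three between -0.022 and 0.022 m and z of tube in the frame of tray_three between -0.001 and 0.007 m)) or ((x of lens_long in the frame of tray_three between 0.062 and 0.098 m and y of lens_long in the frame of tray_three between -0.022 and 0.022 m and z of lens_long in the frame of tray_three between -0.001 and 0.007 m) and (x of tube in the frame of tray_three between -0.003 and 0.033 m and y of tube in the frame of tray_three between -0.022 and 0.022 m and z of tube in the frame of tray_three between -0.001 and 0.007 m))) and angle between each of cam_small, cam_large, lens_short, lens_long, tube's own z axis and vertical below 0.12 rad and linear speed of each of cam_small, cam_large, lens_short, lens_long, tube below 0.02 m/s); the robot touches nothing.
It fails at once if a piece of stock that is not wanted (wide lens, bracket or bottle) is shifted by more than 25 mm or knocked over (distance of any of lens_wide, bracket, bottle from where it was at the start of the episode above 0.025 m or angle between any of lens_wide, bracket, bottle's own z axis and vertical above 0.6 rad).
It fails at once if a camera, lens or the tube falls free of the fingers faster than 0.7 m/s (a drop of more than about 25 mm, or a throw) ((linear speed of cam_small above 0.7 m/s and contact force between the fingers and cam_small below 0.05 N) or (linear speed of cam_large above 0.7 m/s and contact force between the fingers and cam_large below 0.05 N) or (linear speed of lens_short above 0.7 m/s and contact force between the fingers and lens_short below 0.05 N) or (linear speed of lens_long above 0.7 m/s and contact force between the fingers and lens_long below 0.05 N) or (linear speed of tube above 0.7 m/s and contact force between the fingers and tube below 0.05 N)).
It also fails if it takes over 128 s, if anything falls off the work surface, if the arm or the gripper's body presses on something with over 40 N, if the wrist force passes 120 N, or if a joint passes its speed limit or range.

### The arm

A 6-joint arm with a two-finger parallel gripper is mounted at the origin on the work surface. World frame = base frame: x ahead of the robot, y to its left, z up, the work surface at z = 0. Lengths are in m, angles in rad, forces in N, time in s.
With the tool pointing down it reaches from about 0.3 to 0.775 m from the base axis. Payload 14.6 kg.
Tool frame: the origin (TCP) lies at the very end of the fingers, on their centre line; the grasp point (between the pads) lies 19 mm behind it; z points along the fingers, y is the line along which they close (so a half turn about z gives the same grasp; the last joint's range is limited). The gripper opens to 94 mm and grips with 3 to 60 N. Pads are 16 mm wide; open, the fingers measure 119 mm over their backs; the gripper's body (75 mm by 177 mm) begins 78 mm behind the grasp point.
Start: joints at [1.208, 0.3, 1.521, -0, 1.321, -0.067], TCP at [0.16, 0.526, 0.205] pointing down, gripper open.
Joint ranges: [-3.03, 3.03], [-0.79, 2.21], [0.23, 2.52], [-1.04, 4.18], [0, 3.07], [-2.55, 2.55]. Speed limits (rad/s): [2.22, 2.22, 2.57, 3.14, 3.14, 3.14].

### API

Orientations are given as [roll, pitch, yaw] about the fixed x, y, z axes, in that order (R = Rz(yaw) Ry(pitch) Rx(roll)).
In Python, from workcell import env, vision gives the robot as it stands.
- The arm moves only by the tool drive_tool, never from a script. Its argument "targets" is a list of rows, each a list of 4 numbers: the shift along the tool's x, y, z in mm, then the turn about the tool's z in degrees. In form: [[x, y, z, twist], ...]. A call has 1 to 5 rows; each row shifts and turns the commanded pose from where the row before left it, along the tool's axes as they then stand; what a row does not reach is not made up. A row lasts 1/8 s, in which the tool goes at most 62.5 mm and 10.7 degrees, less where a joint would pass 70% of its speed; a pose out of reach is approached as far as the arm can. A call is refused whole if a number of a shift passes 62.5 or a number of a turn 10.7, either way. A call with a gripper value outside its range is refused whole. "grip" is the gripper's target within -1 to 1 (fully open at 1, half-way at 0, shut at -1), set as the call begins (left out, the last holds). The fingers move at their own pace and stop on an object; "squeeze" is the grip in N (left out, the last holds). Time passes only in rows, so rows that do not move let the fingers close. It gives the time, the measured TCP pose, the force, the opening and the grip force at its end, in the units of the state.
- env.get_state(): the state, without advancing time (a new reading comes with each control period).
- vision.snapshot(name): name is "scene" or "top" or "wrist"; returns a dict with "image" (400x640x3 uint8, red, green, blue), "z_map" (400x640 float32, m along the optical axis (not along the pixel's ray), 0 where there is no reading), "camera_matrix" (3x3 intrinsics, pixels), "D" ([k1, k2, p1, p2, k3] as OpenCV has them; the pictures are not rectified), "rvec" (rotation vector, rad) and "tvec" (3), from world to camera coordinates, as OpenCV has them. Camera axes: x right, y down, z forward; pixel columns grow to the right and rows downward; lengths in m; the calibration is good to about 2 mm. A picture is of the moment at which its call begins.
- env.sign_off(): hands the job in; it is judged then, once.
The state is a dict: "time": time; "joint_pos": joint angles; "dq": joint speeds; "joint_torque": joint torques, N m; "tcp_pos": TCP position; "ee_rot": TCP orientation; "ft_force": force on the tool from outside, world axes, zero at the start; "moment": the same for the moment, N m; "grip_width": finger opening in m; "grasp_force": force on a finger pad.
Only numpy, scipy, OpenCV 4.12 (cv2) and the standard library are available. Lean on these libraries where they do the work, as an engineer would, in place of code of your own. Each camera call takes 0.05 s, during which the arm holds its last target. There are 200 camera calls.

## Working session

There is one attempt and no reset: what is moved stays moved. The work goes in short steps, Python scripts to look and compute and a tool call to move; the robot and the scene stay as the last step left them, time stands still between calls to the robot, and variables do not carry over. Pictures are saved under pics/ and viewed, at most 14 in all, crops included, and the job is handed in when it is done.

Besides the shell and the picture viewer there is one more tool, called after "Emit:" by a JSON object that holds its "op" and its "data", one argument or row to a line. drive_tool: Moves the arm, as the interface text tells. Its arguments: {"type":"object","properties":{"targets":{"type":"array"},"grip":{"type":"number"},"squeeze":{"type":"number"}},"required":["targets"]}

```bash
mkdir -p pics; cat > h.py <<'E'
import numpy as np, cv2
from workcell import env, vision
def snap(n, f=None):
    s=vision.snapshot(n)
    if f: cv2.imwrite('pics/'+f, s['image'][:,:,::-1])
    return s
def points(s):
    """world xyz for every pixel from the z map"""
    K,D=np.array(s['camera_matrix']),np.array(s['D']); h,w=s['z_map'].shape
    uv=np.stack(np.meshgrid(np.arange(w),np.arange(h)),-1).reshape(-1,1,2).astype(np.float64)
    n=cv2.undistortPoints(uv,K,D).reshape(h,w,2); z=s['z_map'].astype(float)
    R=cv2.Rodrigues(np.array(s['rvec'],float))[0]; t=np.array(s['tvec'],float).ravel()
    P=np.dstack([n[...,0]*z,n[...,1]*z,z])
    W=(P-t)@R; W[z==0]=np.nan
    return W
E
python3 - <<'E'
from h import *
print(env.get_state())
for n in ('top','scene'):
    s=snap(n,n+'0.png'); W=points(s); np.save(n+'0.npy',W)
    print(n,np.array(s['tvec']),[np.round(W[r,c],3) for r,c in((200,320),(50,50),(350,600))])
E
```

```text
{'time': 0.0, 'joint_pos': array([ 1.20837151e+00,  3.00484609e-01,  1.52158830e+00, -2.07370051e-05,
        1.32073265e+00, -6.65566052e-02]), 'dq': array([ 0.00047318,  0.00107875,  0.00153157,  0.0007297 ,  0.00149082,
       -0.00115896]), 'joint_torque': array([ 5.19405803e-04, -5.31814992e+01, -3.52747321e+01,  7.08957645e-02,
        2.44008604e-02, -9.30212195e-05]), 'tcp_pos': array([0.160251  , 0.52584839, 0.20487588]), 'ee_rot': array([-3.14038110e+00, -6.06259178e-05,  2.84572955e+00]), 'ft_force': array([-0.34379952,  0.58664906, -0.32361875]), 'moment': array([-0.00440113,  0.08348208, -0.02010228]), 'grasp_force': 0.0, 'grip_width': 0.0941707033995082}
top [0.02685739 0.55620724 0.92903861] [array([0.562, 0.021, 0.006]), array([0.868, 0.579, 0.117]), array([ 0.233, -0.584, -0.001])]
scene [-0.26790796 -0.28878399  1.35382009] [array([0.517, 0.038, 0.   ]), array([-2.011, -0.553, -0.396]), array([ 0.978,  0.957, -0.745])]
```

View pics/top0.png

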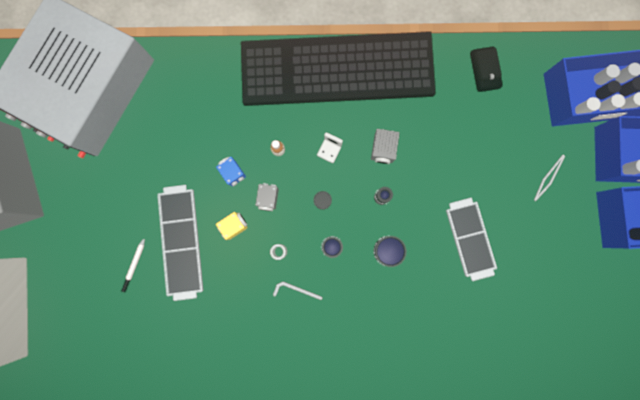

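View pics/scene0.png

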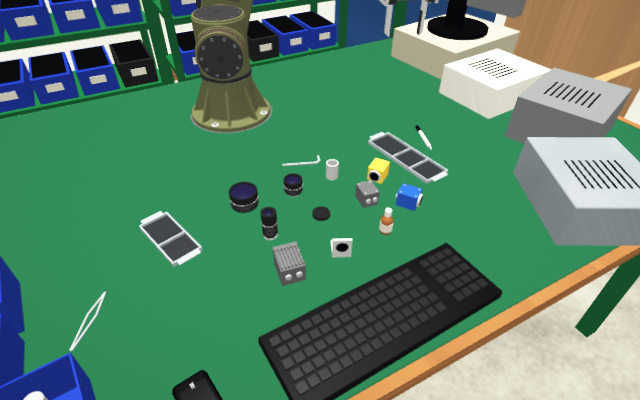

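Top view: three-compartment tray at (180,242), two-compartment tray at (472,240), cam_small (267,197), cam_large (385,147), tube (278,252), short lens (332,247), long lens (384,196). What stays: wide lens (390,251), bracket (330,148), bottle (277,148). The blue and yellow look-alikes are left of cam_small.

```bash
python3 - <<'E'
from h import *
W=np.load('top0.npy'); img=cv2.imread('pics/top0.png')
Z=np.nan_to_num(W[...,2])
print('bench z',np.nanmedian(Z[200:380,220:440]),Z[260:380,220:260].std())
m=((Z>0.02)&(W[...,0]<0.8)).astype(np.uint8); m[:,:150]=0; m[:,530:]=0; m[:110]=0
n,l,st,c=cv2.connectedComponentsWithStats(m)
for i in range(1,n):
    if st[i,4]<20: continue
    zz=W[l==i]; zt=np.percentile(zz[:,2],80); t=zz[zz[:,2]>zt-0.008]
    r=cv2.minAreaRect((t[:,:2]*1000).astype(np.float32))
    print('px',np.round(c[i]),'n',st[i,4],'ztop %.3f'%zt,'rect',np.round(r[0]),np.round(r[1]),round(r[2],1))
# trays: bright/low-saturation plus dark liner = not green, low height
hsv=cv2.cvtColor(img,cv2.COLOR_BGR2HSV)
ng=((hsv[...,1]<90)&(Z<0.02)).astype(np.uint8)
n,l,st,c=cv2.connectedComponentsWithStats(cv2.morphologyEx(ng,cv2.MORPH_CLOSE,np.ones((3,3))))
for i in range(1,n):
    if st[i,4]<800 or st[i,4]>8000: continue
    P=W[l==i]; r=cv2.minAreaRect((P[:,:2]*1000).astype(np.float32))
    print('tray px',c[i].round(),st[i],np.round(r[0]),np.round(r[1]),round(r[2],1),np.nanmedian(P[:,2]))
E
```

```text
bench z 6.026155703739032e-05 0.0017304680712694094
px [385. 146.] n 758 ztop 0.050 rect [ 679. -124.] [50. 66.] 80.7
px [333. 139.] n 109 ztop 0.050 rect [695. -10.] [39.  7.] 64.6
px [277. 147.] n 143 ztop 0.064 rect [678. 115.] [13. 13.] 44.4
px [230. 171.] n 475 ztop 0.041 rect [628. 220.] [53. 40.] 34.5
px [267. 196.] n 480 ztop 0.041 rect [567. 138.] [40. 53.] 81.1
px [384. 195.] n 245 ztop 0.070 rect [ 567. -116.] [32. 32.] 0.5
px [231. 225.] n 491 ztop 0.041 rect [506. 214.] [40. 53.] 33.6
px [332. 246.] n 360 ztop 0.042 rect [458.  -5.] [43. 45.] 89.4
px [390. 251.] n 794 ztop 0.047 rect [ 449. -129.] [64. 65.] 38.1
px [278. 251.] n 96 ztop 0.046 rect [449. 111.] [30. 30.] 0.4
tray px [17. 13.] [  0   0  43  33 994] [1232. 1058.] [850.   9.] 51.9 -0.7493269825183907
tray px [345.  97.] [244  83 191  22 860] [800. -23.] [ 14. 434.] 4.9 0.019546175849345912
tray px [180. 243.] [ 157  184   47  118 4251] [nan nan] [0. 0.] 0.0 0.003795617637796048
tray px [471. 239.] [ 446  197   52   85 2691] [ 475. -314.] [181.  70.] 18.3 0.0035322083271637065
```

```bash
python3 - <<'E'
from h import *
W=np.load('top0.npy'); img=cv2.imread('pics/top0.png')
hsv=cv2.cvtColor(img,cv2.COLOR_BGR2HSV)
dk=((hsv[...,1]<90)&(hsv[...,2]<110)).astype(np.uint8)
n,l,st,c=cv2.connectedComponentsWithStats(dk,connectivity=4)
for i in range(1,n):
    x,y=c[i]
    if st[i,4]<100 or not(150<x<210 or 440<x<500) or not 180<y<310: continue
    P=W[l==i]; P=P[~np.isnan(P).any(1)]; r=cv2.minAreaRect((P[:,:2]*1000).astype(np.float32))
    print(c[i].round(1),st[i,4],'mean',(P.mean(0)*1000).round(1),'rect',np.round(r[0],1),np.round(r[1],1),round(r[2],1))
for s,(y0,x0) in {'a':(175,140),'b':(185,420)}.items():
    cv2.imwrite(f'pics/crop{s}.png',cv2.resize(img[y0:y0+140,x0:x0+100],None,fx=3,fy=3))
a,b=cv2.imread('pics/cropa.png'),cv2.imread('pics/cropb.png'); cv2.imwrite('pics/trays.png',np.hstack([a,b]))
E
```

```text
[175.2 205.9] 635 mean [550.7 349.1   3.4] rect [549.7 347.7] [55.1 66. ] 6.6
[170.1 233.4] 205 mean [488.5 358.9   3.3] rect [483.7 346.4] [54.4 51.3] 6.2
```

View pics/trays.png

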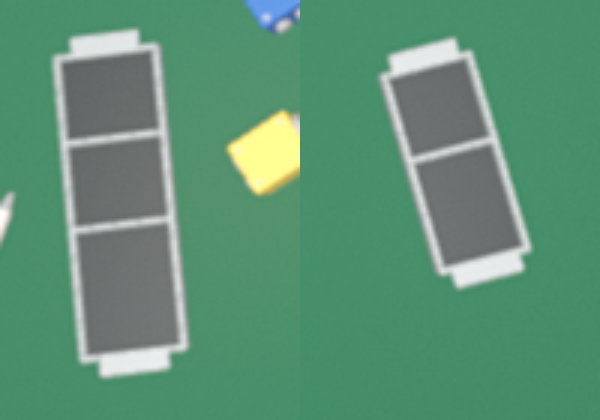

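The crop shows both trays with the large compartment toward the robot (image bottom). The dividers are at crop y≈138 and 222 in the left tray, and y≈150 in the right one.

```bash
python3 - <<'E'
from h import *
W=np.load('top0.npy'); img=cv2.imread('pics/top0.png')
hsv=cv2.cvtColor(img,cv2.COLOR_BGR2HSV)
dk=((hsv[...,1]<60)&(hsv[...,2]<150)).astype(np.uint8)
n,l,st,c=cv2.connectedComponentsWithStats(dk,connectivity=4)
for i in range(1,n):
    x,y=c[i]
    if st[i,4]<100 or not(150<x<210 or 440<x<500) or not 180<y<310: continue
    P=W[l==i]; P=P[~np.isnan(P).any(1)]; r=cv2.minAreaRect((P[:,:2]*1000).astype(np.float32))
    print(c[i].round(1),st[i,4],'mean',(P.mean(0)*1000).round(1),'rect',np.round(r[0],1),np.round(r[1],1),round(r[2],1))
E
```

```text
[176.1 206.3] 767 mean [549.8 347.    3.4] rect [549.8 346.8] [58.5 68.8] 6.8
[465.9 220.4] 691 mean [ 514.6 -305.     3. ] rect [ 514.7 -304.9] [58.9 58.7] 15.4
[178.8 235. ] 785 mean [484.8 339.3   3.3] rect [485.1 338.8] [58.5 68.8] 6.9
[475.6 253. ] 921 mean [ 442.4 -323.8    3. ] rect [ 442.5 -323.7] [76.9 59.9] 15.4
[182.1 270.9] 1213 mean [404.9 329.7   3.4] rect [405.1 329.4] [88.8 68.7] 6.6
```

```bash
cat >> h.py <<'E'
def plan(*tg, step=50.):
    """tg: (x,y,z mm, yaw deg, [step mm/row]) -> rows for the drive tool, from the present pose"""
    st=env.get_state(); p=np.array(st['tcp_pos'])*1e3; yaw=np.degrees(st['ee_rot'][2])
    print('t %.2f'%st['time'],p.round(1),'yaw %.1f'%yaw,'w %.1f'%(st['grip_width']*1e3))
    for t in tg:
        d=np.array(t[:3])-p; dy=(t[3]-yaw+180)%360-180
        if len(t)>5: dy=t[5]
        n=int(max(np.ceil(np.linalg.norm(d)/(t[4] if len(t)>4 else step)),np.ceil(abs(dy)/10),1)); out=[]
        for i in range(n):
            a=np.radians(yaw); s=d/n; c,q=np.cos(a),np.sin(a)
            out.append([round(c*s[0]+q*s[1]),round(q*s[0]-c*s[1]),round(-s[2]),round(-dy/n,1)])
            r=out[-1]  # follow the rounded commands
            p=p+[c*r[0]+q*r[1],q*r[0]-c*r[1],-r[2]]; yaw-=r[3]; d=np.array(t[:3])-p if i==n-1 else d
        print(t,n,[o for o in out] if len({tuple(o) for o in out})>1 else f'{n} x {out[0]}','end',p.round(1),round(yaw,1))
E
python3 -c "
from h import *
plan((449,111,120,180))"
```

```text
t 0.10 [160.2 525.9 205. ] yaw 163.1 w 93.8
(449, 111, 120, 180) 11 [[-36, -28, 8, np.float64(-1.5)], [-35, -29, 8, np.float64(-1.5)], [-35, -30, 8, np.float64(-1.5)], [-34, -31, 8, np.float64(-1.5)], [-33, -32, 8, np.float64(-1.5)], [-32, -33, 8, np.float64(-1.5)], [-31, -34, 8, np.float64(-1.5)], [-30, -35, 8, np.float64(-1.5)], [-29, -35, 8, np.float64(-1.5)], [-28, -36, 8, np.float64(-1.5)], [-28, -37, 8, np.float64(-1.5)]] end [448.5 111.7 117. ] 179.6
```

Emit:
{"op": "drive_tool", "data": {
  "targets": [
    [-36,-28,8,-1.5],
    [-35,-29,8,-1.5],
    [-35,-30,8,-1.5],
    [-34,-31,8,-1.5],
    [-33,-32,8,-1.5]
  ],
  "grip": 1,
  "squeeze": 15
}}

```text
time: 0.72
tcp_pos: [0.2928, 0.3374, 0.1651]
ee_rot: [-3.141, -0.0, 2.978]
ft_force: [0.9, -0.4, -0.1]
grip_width: 0.094
grasp_force: 0.0
```

Emit:
{"op": "drive_tool", "data": {
  "targets": [
    [-32,-33,8,-1.5],
    [-31,-34,8,-1.5],
    [-30,-35,8,-1.5],
    [-29,-35,8,-1.5],
    [-28,-36,8,-1.5]
  ]
}}

```text
time: 1.35
tcp_pos: [0.4225, 0.1484, 0.1251]
ee_rot: [3.142, -0.0, 3.108]
ft_force: [0.5, 0.7, -0.1]
grip_width: 0.094
grasp_force: 0.0
```

Emit:
{"op": "drive_tool", "data": {
  "targets": [
    [-28,-37,8,-1.5],
    [0,0,0,0]
  ]
}}

```text
time: 1.6
tcp_pos: [0.4493, 0.1099, 0.1166]
ee_rot: [-3.141, -0.001, 3.131]
ft_force: [-1.0, 0.9, 0.6]
grip_width: 0.0937
grasp_force: 0.0
```

```bash
python3 -c "
from h import *
s=snap('wrist','w1.png'); W=points(s)
Z=W[...,2]; m=(np.nan_to_num(Z)>0.038)&(np.nan_to_num(Z)<0.055)&(abs(W[...,0]-.449)<.03)&(abs(W[...,1]-.111)<.03)
P=W[m]*1000; print(m.sum(), P.min(0),P.max(0),(P.min(0)+P.max(0))/2)
plan((449,111,14,180))"
```

```text
447 [430.44823722  94.7456849   38.04117343] [461.53439539 125.05169387  46.85049568] [445.9913163  109.89868938  42.44583456]
t 1.65 [448.6 111.  116.9] yaw 179.4 w 93.9
(449, 111, 14, 180) 3 3 x [0, 0, 34, np.float64(-0.2)] end [448.6 111.   14.9] 180.0
```

View pics/w1.png

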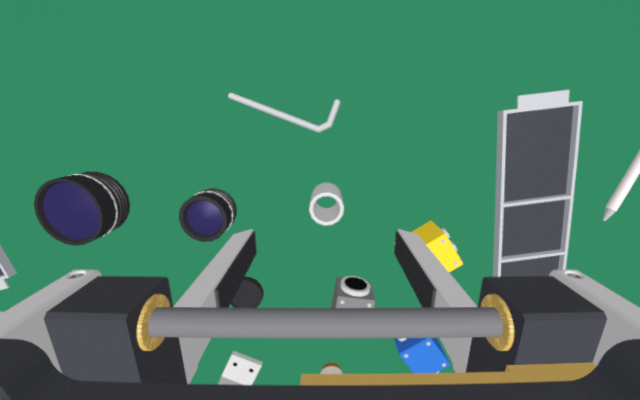

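The wrist view shows the tube at (326,205), between the fingers and in line with them. It measures within about 3 mm of the top view, so I'll go down and grip.

Emit:
{"op": "drive_tool", "data": {
  "targets": [
    [0,0,34,0],
    [0,0,34,0],
    [0,0,25,0],
    [0,0,10,0],
    [0,0,0,0]
  ]
}}

```text
time: 2.28
tcp_pos: [0.4484, 0.1124, 0.0146]
ee_rot: [-3.142, -0.0, 3.134]
ft_force: [0.6, 0.2, 0.8]
grip_width: 0.0939
grasp_force: 0.0
```

Emit:
{"op": "drive_tool", "data": {
  "targets": [
    [0,0,0,0],
    [0,0,0,0],
    [0,0,0,0],
    [0,0,0,0],
    [0,0,0,0]
  ],
  "grip": -1
}}

```text
time: 2.9
tcp_pos: [0.4486, 0.1119, 0.0145]
ee_rot: [3.142, 0.0, 3.134]
ft_force: [-0.5, -0.1, -0.2]
grip_width: 0.0475
grasp_force: 0.0
```

```bash
python3 -c "
from h import *
plan((449,111,110,180,35),(550,347,110,187,45),(550,347,18,187,30))
print(env.get_state()['grasp_force'])"
```

```text
t 2.90 [448.6 111.9  14.5] yaw 179.5 w 47.5
(449, 111, 110, 180, 35) 3 3 x [0, 0, -32, np.float64(-0.2)] end [448.6 111.9 110.5] 180.1
(550, 347, 110, 187, 45) 6 [[-17, 39, 0, np.float64(-1.1)], [-18, 39, 0, np.float64(-1.1)], [-18, 38, 0, np.float64(-1.1)], [-19, 38, 0, np.float64(-1.1)], [-20, 38, 0, np.float64(-1.1)], [-21, 37, 0, np.float64(-1.1)]] end [549.9 346.4 110.5] 186.7
(550, 347, 18, 187, 30) 4 4 x [0, 0, 23, np.float64(-0.1)] end [549.9 346.4  18.5] 187.1
0.0
```

Emit:
{"op": "drive_tool", "data": {
  "targets": [
    [0,0,0,0],
    [0,0,0,0],
    [0,0,0,0],
    [0,0,0,0]
  ]
}}

```text
time: 3.4
tcp_pos: [0.4486, 0.1119, 0.0145]
ee_rot: [-3.142, -0.0, 3.134]
ft_force: [-0.8, -1.2, 0.0]
grip_width: 0.0325
grasp_force: 15.0
```

Emit:
{"op": "drive_tool", "data": {
  "targets": [
    [0,0,-10,0],
    [0,0,-30,0],
    [0,0,-30,0],
    [0,0,-26,0],
    [0,0,0,0]
  ]
}}

```text
time: 4.03
tcp_pos: [0.4495, 0.1121, 0.1123]
ee_rot: [3.141, 0.004, 3.134]
ft_force: [-0.1, -0.3, -0.8]
grip_width: 0.0328
grasp_force: 15.0
```

Emit:
{"op": "drive_tool", "data": {
  "targets": [
    [-17,39,0,-1.1],
    [-18,39,0,-1.1],
    [-18,38,0,-1.1],
    [-19,38,0,-1.1],
    [-20,38,0,-1.1]
  ]
}}

```text
time: 4.65
tcp_pos: [0.5347, 0.3078, 0.109]
ee_rot: [-3.141, -0.002, -3.053]
ft_force: [0.3, -0.4, -1.8]
grip_width: 0.0322
grasp_force: 15.0
```

Emit:
{"op": "drive_tool", "data": {
  "targets": [
    [-21,37,0,-1.1],
    [0,0,0,0]
  ]
}}

```text
time: 4.9
tcp_pos: [0.552, 0.3471, 0.1082]
ee_rot: [-3.141, -0.002, -3.032]
ft_force: [-0.2, -0.5, -1.2]
grip_width: 0.0325
grasp_force: 15.0
```

```bash
python3 -c "
from h import *
plan((550,347,18,187,30))"
```

```text
t 4.90 [552.  347.1 108.2] yaw -173.7 w 32.5
(550, 347, 18, 187, 30) 4 4 x [1, 0, 23, np.float64(-0.2)] end [548.  346.6  16.2] -172.9
```

Emit:
{"op": "drive_tool", "data": {
  "targets": [
    [1,0,30,0],
    [0,0,30,0],
    [0,0,20,0],
    [0,0,6,0],
    [0,0,0,0]
  ]
}}

```text
time: 5.52
tcp_pos: [0.5515, 0.3452, 0.0248]
ee_rot: [3.142, 0.0, -3.034]
ft_force: [0.1, -0.4, -0.1]
grip_width: 0.0327
grasp_force: 15.0
```

Emit:
{"op": "drive_tool", "data": {
  "targets": [
    [0,0,2,0],
    [0,0,2,0],
    [0,0,0,0]
  ]
}}

```text
time: 5.9
tcp_pos: [0.5514, 0.3453, 0.0206]
ee_rot: [3.142, 0.0, -3.034]
ft_force: [0.7, 0.2, -1.6]
grip_width: 0.0327
grasp_force: 15.0
```

Emit:
{"op": "drive_tool", "data": {
  "targets": [
    [0,0,2,0],
    [0,0,1,0],
    [0,0,0,0]
  ]
}}

```text
time: 6.28
tcp_pos: [0.5514, 0.3453, 0.0175]
ee_rot: [3.142, 0.0, -3.034]
ft_force: [-0.3, -0.8, -0.0]
grip_width: 0.032
grasp_force: 15.0
```

Emit:
{"op": "drive_tool", "data": {
  "targets": [
    [0,0,0,0],
    [0,0,0,0],
    [0,0,0,0],
    [0,0,0,0]
  ],
  "grip": 1
}}

```text
time: 6.78
tcp_pos: [0.5514, 0.3453, 0.0175]
ee_rot: [3.142, 0.0, -3.034]
ft_force: [-0.2, 0.5, -0.8]
grip_width: 0.069
grasp_force: 0.0
```

Emit:
{"op": "drive_tool", "data": {
  "targets": [
    [0,0,-15,0],
    [0,0,-35,0],
    [0,0,-45,0],
    [0,0,-10,0],
    [0,0,0,0]
  ]
}}

```text
time: 7.4
tcp_pos: [0.5515, 0.3453, 0.1232]
ee_rot: [3.141, 0.001, -3.034]
ft_force: [0.3, 0.0, -0.3]
grip_width: 0.0941
grasp_force: 0.0
```

```bash
python3 -c "
from h import *
plan((567,-116,121,183,55),(567,-116,14,183,30))"
```

```text
t 7.40 [551.5 345.3 123.2] yaw -173.8 w 94.1
(567, -116, 121, 183, 55) 9 [[4, -51, 0, np.float64(0.4)], [3, -51, 0, np.float64(0.4)], [3, -51, 0, np.float64(0.4)], [3, -51, 0, np.float64(0.4)], [2, -51, 0, np.float64(0.4)], [2, -51, 0, np.float64(0.4)], [2, -51, 0, np.float64(0.4)], [1, -51, 0, np.float64(0.4)], [1, -51, 0, np.float64(0.4)]] end [ 567.  -114.   123.2] -177.4
(567, -116, 14, 183, 30) 4 4 x [0, -1, 27, np.float64(-0.1)] end [ 567.2 -118.    15.2] -177.0
```

Emit:
{"op": "drive_tool", "data": {
  "targets": [
    [4,-51,0,0.4],
    [3,-51,0,0.4],
    [3,-51,0,0.4],
    [3,-51,0,0.4],
    [2,-51,0,0.4]
  ]
}}

```text
time: 8.02
tcp_pos: [0.5594, 0.0883, 0.1211]
ee_rot: [-3.142, -0.002, -3.069]
ft_force: [0.9, -0.6, -0.2]
grip_width: 0.0943
grasp_force: 0.0
```

Emit:
{"op": "drive_tool", "data": {
  "targets": [
    [2,-51,0,0.4],
    [2,-51,0,0.4],
    [1,-51,0,0.4],
    [1,-53,0,0.4],
    [0,0,0,0]
  ]
}}

```text
time: 8.65
tcp_pos: [0.5661, -0.1189, 0.1209]
ee_rot: [3.141, -0.002, -3.101]
ft_force: [1.2, 0.3, -0.1]
grip_width: 0.0936
grasp_force: 0.0
```

```bash
python3 -c "
from h import *
plan((567,-116,15,183,30))"
```

```text
t 8.65 [ 566.1 -118.9  120.9] yaw -177.7 w 93.6
(567, -116, 15, 183, 30) 4 4 x [0, 1, 26, np.float64(-0.2)] end [ 565.9 -114.9   16.9] -176.9
```

Emit:
{"op": "drive_tool", "data": {
  "targets": [
    [-1,3,30,0],
    [0,0,35,0],
    [0,0,30,0],
    [0,0,11,0],
    [0,0,0,0]
  ]
}}

```text
time: 9.28
tcp_pos: [0.5676, -0.1125, 0.016]
ee_rot: [3.141, -0.001, -3.097]
ft_force: [-0.4, -0.1, 1.3]
grip_width: 0.0941
grasp_force: 0.0
```

Emit:
{"op": "drive_tool", "data": {
  "targets": [
    [0,0,0,0],
    [0,0,0,0],
    [0,0,0,0],
    [0,0,0,0],
    [0,0,0,0]
  ],
  "grip": -1,
  "squeeze": 18
}}

```text
time: 9.9
tcp_pos: [0.5679, -0.113, 0.0165]
ee_rot: [-3.142, 0.0, -3.097]
ft_force: [-0.3, -0.2, -0.0]
grip_width: 0.0475
grasp_force: 0.0
```

Emit:
{"op": "drive_tool", "data": {
  "targets": [
    [0,0,0,0],
    [0,0,0,0],
    [0,0,0,0],
    [0,0,0,0]
  ]
}}

```text
time: 10.4
tcp_pos: [0.5679, -0.1131, 0.0165]
ee_rot: [-3.141, 0.0, -3.097]
ft_force: [0.2, -2.1, 0.2]
grip_width: 0.0338
grasp_force: 18.0
```

Emit:
{"op": "drive_tool", "data": {
  "targets": [
    [0,0,-10,0],
    [0,0,-30,0],
    [0,0,-35,0],
    [0,0,-30,0],
    [0,0,0,0]
  ]
}}

```text
time: 11.02
tcp_pos: [0.5688, -0.1131, 0.1238]
ee_rot: [-3.14, 0.004, -3.097]
ft_force: [-1.2, 0.3, -2.3]
grip_width: 0.0334
grasp_force: 18.0
```

```bash
python3 -c "
from h import *
plan((485,339,118,187,45),(485,339,20,187,30))"
```

```text
t 11.03 [ 568.8 -113.1  123.8] yaw -177.4 w 33.4
(485, 339, 118, 187, 45) 11 [[6, 41, 1, np.float64(-0.4)], [5, 41, 1, np.float64(-0.4)], [5, 41, 1, np.float64(-0.4)], [5, 42, 1, np.float64(-0.4)], [5, 42, 1, np.float64(-0.4)], [4, 42, 1, np.float64(-0.4)], [4, 42, 1, np.float64(-0.4)], [4, 42, 1, np.float64(-0.4)], [3, 42, 1, np.float64(-0.4)], [3, 42, 1, np.float64(-0.4)], [3, 42, 1, np.float64(-0.4)]] end [485.4 340.8 112.8] -173.0
(485, 339, 20, 187, 30) 4 4 x [0, 0, 23, np.float64(-0.0)] end [485.4 340.8  20.8] -173.0
```

Emit:
{"op": "drive_tool", "data": {
  "targets": [
    [6,41,0,-0.4],
    [5,41,0,-0.4],
    [5,41,0,-0.4],
    [5,42,0,-0.4],
    [5,42,0,-0.4]
  ]
}}

```text
time: 11.65
tcp_pos: [0.5287, 0.0934, 0.1201]
ee_rot: [3.142, -0.002, -3.062]
ft_force: [1.2, 0.6, -0.9]
grip_width: 0.0336
grasp_force: 18.0
```

Emit:
{"op": "drive_tool", "data": {
  "targets": [
    [4,42,0,-0.4],
    [4,42,0,-0.4],
    [4,42,0,-0.4],
    [3,42,0,-0.4],
    [3,42,0,-0.4]
  ]
}}

```text
time: 12.28
tcp_pos: [0.4913, 0.3007, 0.12]
ee_rot: [-3.141, -0.002, -3.027]
ft_force: [-0.5, 0.5, -0.9]
grip_width: 0.0342
grasp_force: 18.0
```

Emit:
{"op": "drive_tool", "data": {
  "targets": [
    [3,41,0,-0.4],
    [0,0,0,0]
  ]
}}

```text
time: 12.52
tcp_pos: [0.4832, 0.3418, 0.1197]
ee_rot: [-3.141, -0.002, -3.017]
ft_force: [-0.3, 0.1, -2.2]
grip_width: 0.0341
grasp_force: 18.0
```

```bash
python3 -c "
from h import *
plan((485,339,20,187,30))"
```

```text
t 12.53 [483.2 341.8 119.7] yaw -172.9 w 34.1
(485, 339, 20, 187, 30) 4 4 x [0, -1, 25, np.float64(0.0)] end [483.7 337.9  19.7] -172.9
```

Emit:
{"op": "drive_tool", "data": {
  "targets": [
    [-2,-2,30,0],
    [0,0,30,0],
    [0,0,25,0],
    [0,0,8,0],
    [0,0,0,0]
  ]
}}

```text
time: 13.15
tcp_pos: [0.4868, 0.3377, 0.0282]
ee_rot: [-3.141, -0.001, -3.021]
ft_force: [1.0, -0.3, -0.6]
grip_width: 0.0341
grasp_force: 18.0
```

Emit:
{"op": "drive_tool", "data": {
  "targets": [
    [0,0,2,0],
    [0,0,2,0],
    [0,0,2,0],
    [0,0,1,0],
    [0,0,0,0]
  ]
}}

```text
time: 13.78
tcp_pos: [0.4868, 0.3382, 0.0214]
ee_rot: [-3.142, -0.0, -3.02]
ft_force: [-0.7, -0.6, -1.5]
grip_width: 0.0341
grasp_force: 18.0
```

Emit:
{"op": "drive_tool", "data": {
  "targets": [
    [0,0,1,0],
    [0,0,1,0],
    [0,0,0,0]
  ]
}}

```text
time: 14.15
tcp_pos: [0.4869, 0.3382, 0.0195]
ee_rot: [3.142, 0.0, -3.02]
ft_force: [-0.5, -0.2, -0.9]
grip_width: 0.0337
grasp_force: 18.0
```

Emit:
{"op": "drive_tool", "data": {
  "targets": [
    [0,0,0,0],
    [0,0,0,0],
    [0,0,0,0],
    [0,0,0,0],
    [0,0,0,0]
  ],
  "grip": 1
}}

```text
time: 14.78
tcp_pos: [0.4868, 0.3382, 0.0194]
ee_rot: [-3.142, -0.0, -3.02]
ft_force: [0.9, 0.1, 0.9]
grip_width: 0.0803
grasp_force: 0.0
```

Emit:
{"op": "drive_tool", "data": {
  "targets": [
    [0,0,-15,0],
    [0,0,-35,0],
    [0,0,-45,0],
    [0,0,-8,0],
    [0,0,0,0]
  ]
}}

```text
time: 15.4
tcp_pos: [0.4869, 0.3383, 0.123]
ee_rot: [3.141, 0.001, -3.02]
ft_force: [-0.9, -0.7, -1.0]
grip_width: 0.0939
grasp_force: 0.0
```

```bash
python3 -c "
from h import *
plan((679,-124,121,171,55),(679,-124,22,171,30))"
```

```text
t 15.40 [486.9 338.3 123. ] yaw -173.0 w 93.9
(679, -124, 121, 171, 55) 10 [[-13, -48, 0, np.float64(1.6)], [-15, -48, 0, np.float64(1.6)], [-16, -47, 0, np.float64(1.6)], [-17, -47, 0, np.float64(1.6)], [-19, -46, 0, np.float64(1.6)], [-20, -46, 0, np.float64(1.6)], [-21, -45, 0, np.float64(1.6)], [-23, -45, 0, np.float64(1.6)], [-24, -44, 0, np.float64(1.6)], [-25, -43, 0, np.float64(1.6)]] end [ 678.5 -123.2  123. ] -189.0
(679, -124, 22, 171, 30) 4 4 x [0, 0, 25, np.float64(-0.0)] end [ 678.5 -123.2   23. ] -189.0
```

Emit:
{"op": "drive_tool", "data": {
  "targets": [
    [-13,-48,0,1.6],
    [-15,-48,0,1.6],
    [-16,-47,0,1.6],
    [-17,-47,0,1.6],
    [-19,-46,0,1.6]
  ]
}}

```text
time: 16.02
tcp_pos: [0.582, 0.1061, 0.121]
ee_rot: [-3.141, -0.002, 3.122]
ft_force: [0.3, 0.2, 0.3]
grip_width: 0.0943
grasp_force: 0.0
```

Emit:
{"op": "drive_tool", "data": {
  "targets": [
    [-20,-46,0,1.6],
    [-21,-45,0,1.6],
    [-23,-45,0,1.6],
    [-24,-44,0,1.6],
    [-25,-43,0,1.6]
  ]
}}

```text
time: 16.65
tcp_pos: [0.6783, -0.1247, 0.1207]
ee_rot: [3.141, -0.003, 2.983]
ft_force: [-1.1, -0.0, 0.9]
grip_width: 0.0937
grasp_force: 0.0
```

Emit:
{"op": "drive_tool", "data": {
  "targets": [
    [0,0,0,0],
    [0,0,0,0]
  ]
}}

```text
time: 16.9
tcp_pos: [0.6778, -0.1227, 0.121]
ee_rot: [3.141, -0.002, 2.984]
ft_force: [-0.4, 0.4, 1.3]
grip_width: 0.0942
grasp_force: 0.0
```

```bash
python3 -c "
from h import *
s=snap('wrist','w2.png'); W=points(s)
m=(np.nan_to_num(W[...,2])>0.045)&(np.nan_to_num(W[...,2])<0.056)&(abs(W[...,0]-.679)<.045)&(abs(W[...,1]+.124)<.04)
n,l,st,c=cv2.connectedComponentsWithStats(m.astype(np.uint8)); k=1+st[1:,4].argmax()
print(st[k,4],cv2.minAreaRect((W[l==k][:,:2]*1000).astype(np.float32)))
plan((679,-124,22,171,30))"
```

```text
2767 ((678.5265502929688, -124.9175796508789), (49.495513916015625, 61.709693908691406), 80.64522552490234)
t 16.95 [ 678.  -122.2  121.5] yaw 171.0 w 93.8
(679, -124, 22, 171, 30) 4 4 x [0, 0, 25, np.float64(0.0)] end [ 678.  -122.2   21.5] 171.0
```

View pics/w2.png

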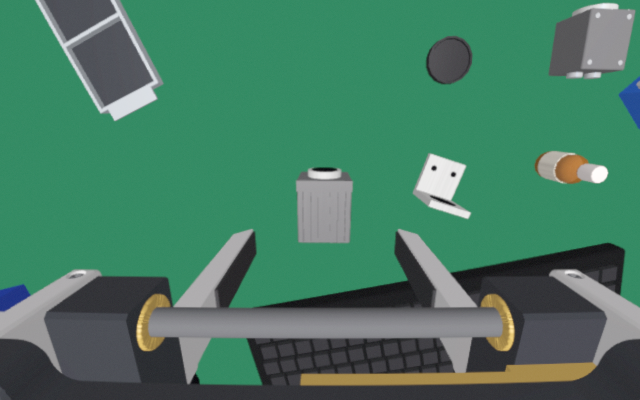

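The wrist view shows the finned camera at (325,208), aligned between the fingers, with its lens mount toward the robot.

Emit:
{"op": "drive_tool", "data": {
  "targets": [
    [0,-3,30,0],
    [0,0,35,0],
    [0,0,30,0],
    [0,0,10,0],
    [0,0,0,0]
  ]
}}

```text
time: 17.58
tcp_pos: [0.678, -0.1255, 0.0177]
ee_rot: [3.142, -0.0, 2.985]
ft_force: [-0.4, 0.8, 1.3]
grip_width: 0.094
grasp_force: 0.0
```

Emit:
{"op": "drive_tool", "data": {
  "targets": [
    [0,0,0,0],
    [0,0,0,0],
    [0,0,0,0],
    [0,0,0,0],
    [0,0,0,0]
  ],
  "grip": -1,
  "squeeze": 30
}}

```text
time: 18.2
tcp_pos: [0.678, -0.126, 0.0176]
ee_rot: [3.141, 0.0, 2.984]
ft_force: [-0.3, 1.8, 1.5]
grip_width: 0.05
grasp_force: 30.0
```

Emit:
{"op": "drive_tool", "data": {
  "targets": [
    [0,0,0,0],
    [0,0,0,0]
  ]
}}

```text
time: 18.45
tcp_pos: [0.6781, -0.126, 0.0176]
ee_rot: [3.141, 0.0, 2.984]
ft_force: [0.2, 2.7, 2.9]
grip_width: 0.0497
grasp_force: 30.0
```

Emit:
{"op": "drive_tool", "data": {
  "targets": [
    [0,0,-10,0],
    [0,0,-30,0],
    [0,0,-35,0],
    [0,0,-30,0],
    [0,0,0,0]
  ]
}}

```text
time: 19.08
tcp_pos: [0.6789, -0.1266, 0.125]
ee_rot: [-3.141, 0.004, 2.984]
ft_force: [-0.9, 0.0, -4.0]
grip_width: 0.0499
grasp_force: 30.0
```

```bash
python3 -c "
from h import *
plan((405,330,121,186.8,42),(405,330,20,186.8,30))"
```

```text
t 19.07 [ 678.9 -126.6  125. ] yaw 170.9 w 49.9
(405, 330, 121, 186.8, 42) 13 [[26, 31, 0, np.float64(-1.2)], [26, 32, 0, np.float64(-1.2)], [25, 32, 0, np.float64(-1.2)], [24, 33, 0, np.float64(-1.2)], [24, 33, 0, np.float64(-1.2)], [23, 34, 0, np.float64(-1.2)], [22, 34, 0, np.float64(-1.2)], [21, 35, 0, np.float64(-1.2)], [21, 35, 0, np.float64(-1.2)], [20, 36, 0, np.float64(-1.2)], [19, 36, 0, np.float64(-1.2)], [18, 37, 0, np.float64(-1.2)], [18, 37, 0, np.float64(-1.2)]] end [405.4 328.9 125. ] 186.5
(405, 330, 20, 186.8, 30) 4 4 x [0, 0, 26, np.float64(-0.1)] end [405.4 328.9  21. ] 186.9
```

Emit:
{"op": "drive_tool", "data": {
  "targets": [
    [26,31,0,-1.2],
    [26,32,0,-1.2],
    [25,32,0,-1.2],
    [24,33,0,-1.2],
    [24,33,0,-1.2]
  ]
}}

```text
time: 19.7
tcp_pos: [0.5709, 0.0492, 0.1208]
ee_rot: [-3.141, -0.002, 3.089]
ft_force: [0.3, 0.2, -3.1]
grip_width: 0.0498
grasp_force: 30.0
```

Emit:
{"op": "drive_tool", "data": {
  "targets": [
    [23,34,0,-1.2],
    [22,34,0,-1.2],
    [21,35,0,-1.2],
    [21,35,0,-1.2],
    [20,36,0,-1.2]
  ]
}}

```text
time: 20.32
tcp_pos: [0.4659, 0.2242, 0.121]
ee_rot: [-3.141, -0.002, -3.09]
ft_force: [-0.1, -0.7, -3.0]
grip_width: 0.0497
grasp_force: 30.0
```

Emit:
{"op": "drive_tool", "data": {
  "targets": [
    [19,36,0,-1.2],
    [18,37,0,-1.2],
    [18,37,0,-1.2],
    [0,0,0,0],
    [0,0,0,0]
  ]
}}

```text
time: 20.95
tcp_pos: [0.4043, 0.3287, 0.1215]
ee_rot: [-3.141, -0.001, -3.027]
ft_force: [-0.1, -0.1, -3.2]
grip_width: 0.0497
grasp_force: 30.0
```

```bash
python3 -c "
from h import *
plan((405,330,26,186.8,30))"
```

```text
t 20.95 [404.3 328.7 121.5] yaw -173.4 w 49.7
(405, 330, 26, 186.8, 30) 4 4 x [0, 0, 24, np.float64(-0.1)] end [404.3 328.7  25.5] -173.0
```

Emit:
{"op": "drive_tool", "data": {
  "targets": [
    [0,1,30,0],
    [0,0,30,0],
    [0,0,25,0],
    [0,0,8,0],
    [0,0,0,0]
  ]
}}

```text
time: 21.58
tcp_pos: [0.4047, 0.3298, 0.0294]
ee_rot: [-3.141, -0.0, -3.028]
ft_force: [0.3, -0.5, -1.6]
grip_width: 0.0498
grasp_force: 30.0
```

Emit:
{"op": "drive_tool", "data": {
  "targets": [
    [0,0,2,0],
    [0,0,2,0],
    [0,0,2,0],
    [0,0,1,0],
    [0,0,0,0]
  ]
}}

```text
time: 22.2
tcp_pos: [0.4043, 0.3303, 0.0224]
ee_rot: [-3.142, -0.0, -3.027]
ft_force: [0.4, -0.6, -3.1]
grip_width: 0.0498
grasp_force: 30.0
```

Next, release, raise, and turn about for the two-compartment tray.

Emit:
{"op": "drive_tool", "data": {
  "targets": [
    [0,0,1,0],
    [0,0,1,0],
    [0,0,0,0]
  ]
}}

```text
time: 22.58
tcp_pos: [0.4044, 0.3303, 0.0205]
ee_rot: [3.142, 0.0, -3.027]
ft_force: [-0.3, -0.2, -0.5]
grip_width: 0.0497
grasp_force: 30.0
```

Emit:
{"op": "drive_tool", "data": {
  "targets": [
    [0,0,0,0],
    [0,0,0,0],
    [0,0,0,0],
    [0,0,0,0],
    [0,0,0,0]
  ],
  "grip": 1
}}

```text
time: 23.2
tcp_pos: [0.4044, 0.3303, 0.0205]
ee_rot: [3.142, 0.0, -3.027]
ft_force: [-0.5, 0.2, -0.5]
grip_width: 0.0935
grasp_force: 0.0
```

Emit:
{"op": "drive_tool", "data": {
  "targets": [
    [0,0,-15,0],
    [0,0,-35,0],
    [0,0,-45,0],
    [0,0,-8,0],
    [0,0,0,0]
  ]
}}

```text
time: 23.82
tcp_pos: [0.4044, 0.3303, 0.124]
ee_rot: [3.141, 0.001, -3.027]
ft_force: [0.2, 0.3, 0.0]
grip_width: 0.0936
grasp_force: 0.0
```

```bash
python3 -c "
from h import *
plan((567,138,123,-9,55,-195.8))
print(env.get_state()['joint_pos'])"
```

```text
t 23.82 [404.4 330.3 124. ] yaw -173.4 w 93.6
(567, 138, 123, -9, 55, -195.8) 20 [[-7, -10, 0, 9.8], [-9, -9, 0, 9.8], [-10, -8, 0, 9.8], [-11, -6, 0, 9.8], [-12, -4, 0, 9.8], [-12, -2, 0, 9.8], [-13, 1, 0, 9.8], [-12, 3, 0, 9.8], [-12, 5, 0, 9.8], [-11, 7, 0, 9.8], [-9, 8, 0, 9.8], [-8, 10, 0, 9.8], [-6, 11, 0, 9.8], [-4, 12, 0, 9.8], [-2, 12, 0, 9.8], [0, 13, 0, 9.8], [2, 12, 0, 9.8], [4, 12, 0, 9.8], [6, 11, 0, 9.8], [8, 10, 0, 9.8]] end [566.1 137.3 124. ] -369.4
[ 6.14714961e-01  3.21486835e-01  1.69310238e+00  9.95348995e-06
  1.12603315e+00 -1.07044344e+00]
```

Emit:
{"op": "drive_tool", "data": {
  "targets": [
    [-7,-10,0,9.8],
    [-9,-9,0,9.8],
    [-10,-8,0,9.8],
    [-11,-6,0,9.8],
    [-12,-4,0,9.8]
  ]
}}

```text
time: 24.45
tcp_pos: [0.4443, 0.2813, 0.122]
ee_rot: [-3.139, -0.001, 2.395]
ft_force: [-0.0, 0.4, -0.2]
grip_width: 0.0939
grasp_force: 0.0
```

Emit:
{"op": "drive_tool", "data": {
  "targets": [
    [-12,-2,0,9.8],
    [-13,1,0,9.8],
    [-12,3,0,9.8],
    [-12,5,0,9.8],
    [-11,7,0,9.8]
  ]
}}

```text
time: 25.08
tcp_pos: [0.4858, 0.2332, 0.122]
ee_rot: [-3.139, 0.001, 1.54]
ft_force: [0.4, -0.1, -0.4]
grip_width: 0.0938
grasp_force: 0.0
```

Emit:
{"op": "drive_tool", "data": {
  "targets": [
    [-9,8,0,9.8],
    [-8,10,0,9.8],
    [-6,11,0,9.8],
    [-4,12,0,9.8],
    [-2,12,0,9.8]
  ]
}}

```text
time: 25.7
tcp_pos: [0.526, 0.1858, 0.1219]
ee_rot: [-3.141, 0.002, 0.685]
ft_force: [1.1, -0.1, -0.1]
grip_width: 0.0941
grasp_force: 0.0
```

Emit:
{"op": "drive_tool", "data": {
  "targets": [
    [0,13,0,9.8],
    [2,12,0,9.8],
    [4,12,0,9.8],
    [6,11,0,9.8],
    [8,10,0,9.8]
  ],
  "grip": 0.5
}}

```text
time: 26.32
tcp_pos: [0.5657, 0.1368, 0.1218]
ee_rot: [3.141, 0.002, -0.171]
ft_force: [-1.0, 0.1, 0.3]
grip_width: 0.0703
grasp_force: 0.0
```

Emit:
{"op": "drive_tool", "data": {
  "targets": [
    [0,0,0,0],
    [0,0,0,0]
  ]
}}

```text
time: 26.58
tcp_pos: [0.5656, 0.1375, 0.1227]
ee_rot: [3.141, 0.001, -0.161]
ft_force: [0.5, -0.2, 0.1]
grip_width: 0.0703
grasp_force: 0.0
```

```bash
python3 -c "
from h import *
s=snap('wrist','w3.png'); W=points(s)
m=(np.nan_to_num(W[...,2])>0.036)&(np.nan_to_num(W[...,2])<0.046)&(abs(W[...,0]-.567)<.04)&(abs(W[...,1]-.138)<.035)
n,l,st,c=cv2.connectedComponentsWithStats(m.astype(np.uint8)); k=1+st[1:,4].argmax()
print(st[k,4],cv2.minAreaRect((W[l==k][:,:2]*1000).astype(np.float32)))
plan((567,138,16,-9,30))"
```

```text
2052 ((565.9068603515625, 138.07797241210938), (39.610626220703125, 53.147972106933594), 80.43546295166016)
t 26.62 [565.6 137.6 122.9] yaw -9.2 w 70.6
(567, 138, 16, -9, 30) 4 4 x [0, 0, 27, np.float64(-0.1)] end [565.6 137.6  14.9] -8.8
```

View pics/w3.png

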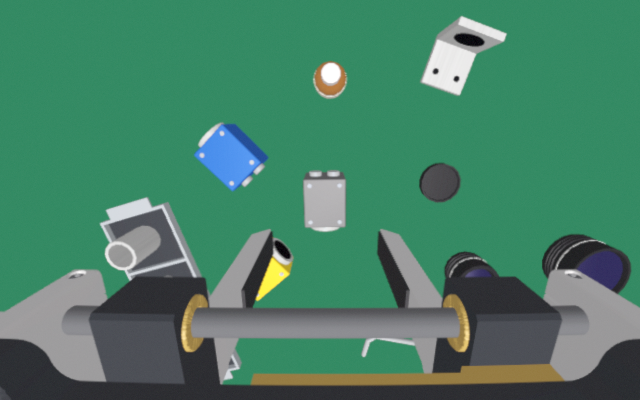

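The plain grey camera sits at (325,200), squared up between the fingers. The tube stands in its compartment at (133,245).

Emit:
{"op": "drive_tool", "data": {
  "targets": [
    [0,0,30,0],
    [0,0,35,0],
    [0,0,30,0],
    [0,0,11,0],
    [0,0,0,0]
  ]
}}

```text
time: 27.25
tcp_pos: [0.566, 0.1375, 0.0175]
ee_rot: [3.141, 0.0, -0.164]
ft_force: [-0.8, 0.8, 0.9]
grip_width: 0.0704
grasp_force: 0.0
```

Emit:
{"op": "drive_tool", "data": {
  "targets": [
    [0,0,0,0],
    [0,0,0,0],
    [0,0,0,0],
    [0,0,0,0],
    [0,0,0,0]
  ],
  "grip": -1,
  "squeeze": 20
}}

```text
time: 27.88
tcp_pos: [0.5663, 0.1373, 0.0179]
ee_rot: [-3.141, -0.0, -0.165]
ft_force: [-2.2, -0.4, 5.2]
grip_width: 0.0395
grasp_force: 19.9
```

Emit:
{"op": "drive_tool", "data": {
  "targets": [
    [0,0,-10,0],
    [0,0,-30,0],
    [0,0,-35,0],
    [0,0,-31,0],
    [0,0,0,0]
  ]
}}

```text
time: 28.5
tcp_pos: [0.5671, 0.1374, 0.1259]
ee_rot: [-3.14, -0.004, -0.165]
ft_force: [-0.8, -0.5, -1.7]
grip_width: 0.0397
grasp_force: 19.9
```

```bash
python3 -c "
from h import *
plan((443,-323,121,15,42))"
```

```text
t 28.50 [567.1 137.4 125.9] yaw -9.4 w 39.7
(443, -323, 121, 15, 42) 12 [[-4, 40, 0, np.float64(-2.0)], [-5, 39, 0, np.float64(-2.0)], [-7, 39, 0, np.float64(-2.0)], [-8, 39, 0, np.float64(-2.0)], [-9, 39, 0, np.float64(-2.0)], [-11, 38, 0, np.float64(-2.0)], [-12, 38, 0, np.float64(-2.0)], [-13, 37, 0, np.float64(-2.0)], [-15, 37, 0, np.float64(-2.0)], [-16, 36, 0, np.float64(-2.0)], [-17, 36, 0, np.float64(-2.0)], [-18, 35, 0, np.float64(-2.0)]] end [ 443.4 -322.3  125.9] 14.6
```

Emit:
{"op": "drive_tool", "data": {
  "targets": [
    [-4,40,0,-2],
    [-5,39,0,-2],
    [-7,39,0,-2],
    [-8,39,0,-2],
    [-9,39,0,-2]
  ]
}}

```text
time: 29.12
tcp_pos: [0.5135, -0.056, 0.1222]
ee_rot: [-3.141, 0.002, 0.011]
ft_force: [-0.0, -0.1, -0.2]
grip_width: 0.04
grasp_force: 19.9
```

Emit:
{"op": "drive_tool", "data": {
  "targets": [
    [-11,38,0,-2],
    [-12,38,0,-2],
    [-13,37,0,-2],
    [-15,37,0,-2],
    [-16,36,0,-2]
  ]
}}

```text
time: 29.75
tcp_pos: [0.4615, -0.2468, 0.1222]
ee_rot: [-3.14, 0.001, 0.185]
ft_force: [0.7, 0.5, -1.9]
grip_width: 0.04
grasp_force: 19.9
```

Emit:
{"op": "drive_tool", "data": {
  "targets": [
    [-17,36,0,-2],
    [-18,35,0,-2],
    [0,0,0,0],
    [0,0,0,0]
  ]
}}

```text
time: 30.25
tcp_pos: [0.4421, -0.3219, 0.1225]
ee_rot: [-3.14, 0.001, 0.253]
ft_force: [-0.2, 0.2, -0.6]
grip_width: 0.0396
grasp_force: 19.9
```

```bash
python3 -c "
from h import *
plan((443,-323,28,15,30))"
```

```text
t 30.25 [ 442.1 -321.9  122.5] yaw 14.5 w 39.6
(443, -323, 28, 15, 30) 4 4 x [0, 0, 24, np.float64(-0.1)] end [ 442.1 -321.9   26.5] 14.9
```

Emit:
{"op": "drive_tool", "data": {
  "targets": [
    [0,1,30,0],
    [0,0,30,0],
    [0,0,25,0],
    [0,0,8,0],
    [0,0,0,0]
  ]
}}

```text
time: 30.88
tcp_pos: [0.4429, -0.3229, 0.0305]
ee_rot: [-3.141, 0.0, 0.255]
ft_force: [-0.3, 0.3, -1.4]
grip_width: 0.0398
grasp_force: 19.9
```

Emit:
{"op": "drive_tool", "data": {
  "targets": [
    [0,0,2,0],
    [0,0,2,0],
    [0,0,2,0],
    [0,0,2,0],
    [0,0,0,0]
  ]
}}

```text
time: 31.5
tcp_pos: [0.4426, -0.3234, 0.0223]
ee_rot: [-3.141, 0.0, 0.254]
ft_force: [0.2, 0.2, -0.1]
grip_width: 0.0402
grasp_force: 19.9
```

Emit:
{"op": "drive_tool", "data": {
  "targets": [
    [0,0,1,0],
    [0,0,1,0],
    [0,0,0,0]
  ]
}}

```text
time: 31.88
tcp_pos: [0.4427, -0.3235, 0.0209]
ee_rot: [3.141, -0.0, 0.254]
ft_force: [-2.6, 1.3, 5.6]
grip_width: 0.04
grasp_force: 19.9
```

Emit:
{"op": "drive_tool", "data": {
  "targets": [
    [0,0,0,0],
    [0,0,0,0],
    [0,0,0,0],
    [0,0,0,0],
    [0,0,0,0]
  ],
  "grip": 1
}}

```text
time: 32.5
tcp_pos: [0.4427, -0.3234, 0.0205]
ee_rot: [3.142, -0.0, 0.254]
ft_force: [1.0, -0.8, 0.6]
grip_width: 0.0867
grasp_force: 0.0
```

Emit:
{"op": "drive_tool", "data": {
  "targets": [
    [0,0,-15,0],
    [0,0,-35,0],
    [0,0,-45,0],
    [0,0,-8,0],
    [0,0,0,0]
  ]
}}

```text
time: 33.12
tcp_pos: [0.4427, -0.3235, 0.124]
ee_rot: [3.141, -0.001, 0.254]
ft_force: [-0.5, 0.4, 0.1]
grip_width: 0.0938
grasp_force: 0.0
```

```bash
python3 -c "
from h import *
plan((458,-5,121,5,55))"
```

```text
t 33.12 [ 442.7 -323.5  124. ] yaw 14.6 w 93.8
(458, -5, 121, 5, 55) 6 [[16, -51, 0, np.float64(1.6)], [14, -51, 0, np.float64(1.6)], [13, -52, 0, np.float64(1.6)], [12, -52, 0, np.float64(1.6)], [10, -52, 0, np.float64(1.6)], [9, -52, 0, np.float64(1.6)]] end [458.7  -4.8 124. ] 5.0
```

Emit:
{"op": "drive_tool", "data": {
  "targets": [
    [16,-51,0,1.6],
    [14,-51,0,1.6],
    [13,-52,0,1.6],
    [12,-52,0,1.6],
    [10,-52,0,1.6]
  ]
}}

```text
time: 33.75
tcp_pos: [0.4548, -0.0557, 0.1224]
ee_rot: [-3.141, 0.002, 0.113]
ft_force: [0.8, 0.3, -0.2]
grip_width: 0.0939
grasp_force: 0.0
```

Emit:
{"op": "drive_tool", "data": {
  "targets": [
    [9,-52,0,1.6],
    [0,0,0,0],
    [0,0,0,0]
  ]
}}

```text
time: 34.12
tcp_pos: [0.4582, -0.0052, 0.1227]
ee_rot: [-3.141, 0.001, 0.087]
ft_force: [-0.1, 0.4, -0.2]
grip_width: 0.0939
grasp_force: 0.0
```

```bash
python3 -c "
from h import *
plan((458,-5,15,5,30))"
```

```text
t 34.12 [458.2  -5.2 122.7] yaw 5.0 w 93.9
(458, -5, 15, 5, 30) 4 4 x [0, 0, 27, np.float64(-0.0)] end [458.2  -5.2  14.7] 5.0
```

Emit:
{"op": "drive_tool", "data": {
  "targets": [
    [0,0,30,0],
    [0,0,35,0],
    [0,0,30,0],
    [0,0,12,0],
    [0,0,0,0]
  ]
}}

```text
time: 34.75
tcp_pos: [0.4584, -0.0055, 0.0162]
ee_rot: [-3.141, 0.001, 0.085]
ft_force: [0.1, -0.1, -0.5]
grip_width: 0.0939
grasp_force: 0.0
```

Emit:
{"op": "drive_tool", "data": {
  "targets": [
    [0,0,0,0],
    [0,0,0,0],
    [0,0,0,0],
    [0,0,0,0],
    [0,0,0,0]
  ],
  "grip": -1
}}

```text
time: 35.38
tcp_pos: [0.4587, -0.0048, 0.0165]
ee_rot: [3.142, -0.0, 0.086]
ft_force: [-0.4, -0.6, -0.0]
grip_width: 0.0475
grasp_force: 0.0
```

Emit:
{"op": "drive_tool", "data": {
  "targets": [
    [0,0,0,0],
    [0,0,0,0],
    [0,0,0,0]
  ]
}}

```text
time: 35.75
tcp_pos: [0.4587, -0.0048, 0.0165]
ee_rot: [3.142, -0.0, 0.086]
ft_force: [-0.0, 0.2, 2.4]
grip_width: 0.0455
grasp_force: 20.0
```

Emit:
{"op": "drive_tool", "data": {
  "targets": [
    [0,0,-10,0],
    [0,0,-30,0],
    [0,0,-35,0],
    [0,0,-32,0],
    [0,0,0,0]
  ]
}}

```text
time: 36.38
tcp_pos: [0.4596, -0.0049, 0.1257]
ee_rot: [3.141, -0.004, 0.086]
ft_force: [-0.5, 0.2, -2.1]
grip_width: 0.0454
grasp_force: 20.0
```

```bash
python3 -c "
from h import *
plan((514,-305,121,15,42))"
```

```text
t 36.38 [459.6  -4.9 125.7] yaw 5.0 w 45.4
(514, -305, 121, 15, 42) 8 [[4, 38, 1, np.float64(-1.3)], [3, 38, 1, np.float64(-1.3)], [2, 38, 1, np.float64(-1.3)], [1, 38, 1, np.float64(-1.3)], [0, 38, 1, np.float64(-1.3)], [-1, 38, 1, np.float64(-1.3)], [-2, 38, 1, np.float64(-1.3)], [-3, 38, 1, np.float64(-1.3)]] end [ 513.8 -304.6  117.7] 15.4
```

Emit:
{"op": "drive_tool", "data": {
  "targets": [
    [4,38,0,-1.3],
    [3,38,0,-1.3],
    [2,38,0,-1.3],
    [1,38,0,-1.3],
    [0,38,0,-1.3]
  ]
}}

```text
time: 37.0
tcp_pos: [0.4931, -0.193, 0.1222]
ee_rot: [-3.14, 0.001, 0.201]
ft_force: [-0.4, 0.1, -0.7]
grip_width: 0.0457
grasp_force: 20.0
```

Emit:
{"op": "drive_tool", "data": {
  "targets": [
    [-1,38,0,-1.3],
    [-2,38,0,-1.3],
    [-3,38,0,-1.3],
    [0,0,0,0],
    [0,0,0,0]
  ]
}}

```text
time: 37.62
tcp_pos: [0.5123, -0.3039, 0.1223]
ee_rot: [-3.14, 0.001, 0.268]
ft_force: [0.4, 0.5, -1.7]
grip_width: 0.046
grasp_force: 20.0
```

```bash
python3 -c "
from h import *
plan((514,-305,28,15,30))"
```

```text
t 37.62 [ 512.3 -303.9  122.3] yaw 15.3 w 46.0
(514, -305, 28, 15, 30) 4 4 x [0, 0, 24, np.float64(0.1)] end [ 512.3 -303.9   26.3] 14.9
```

Emit:
{"op": "drive_tool", "data": {
  "targets": [
    [1,1,30,0],
    [0,0,30,0],
    [0,0,25,0],
    [0,0,8,0],
    [0,0,0,0]
  ]
}}

```text
time: 38.25
tcp_pos: [0.5141, -0.3047, 0.0306]
ee_rot: [-3.141, 0.0, 0.268]
ft_force: [-0.1, 0.1, -0.1]
grip_width: 0.0459
grasp_force: 20.0
```

Emit:
{"op": "drive_tool", "data": {
  "targets": [
    [0,0,2,0],
    [0,0,2,0],
    [0,0,2,0],
    [0,0,2,0],
    [0,0,0,0]
  ]
}}

```text
time: 38.88
tcp_pos: [0.514, -0.3052, 0.0223]
ee_rot: [-3.141, 0.0, 0.268]
ft_force: [0.6, -0.9, -1.2]
grip_width: 0.0456
grasp_force: 20.0
```

Emit:
{"op": "drive_tool", "data": {
  "targets": [
    [0,0,1,0],
    [0,0,1,0],
    [0,0,1,0],
    [0,0,0,0]
  ]
}}

```text
time: 39.38
tcp_pos: [0.5141, -0.3053, 0.0196]
ee_rot: [3.141, -0.0, 0.268]
ft_force: [0.7, 0.3, 0.5]
grip_width: 0.0457
grasp_force: 20.0
```

Emit:
{"op": "drive_tool", "data": {
  "targets": [
    [0,0,0,0],
    [0,0,0,0],
    [0,0,0,0],
    [0,0,0,0],
    [0,0,0,0]
  ],
  "grip": 1
}}

```text
time: 40.0
tcp_pos: [0.514, -0.3052, 0.0194]
ee_rot: [-3.142, 0.0, 0.268]
ft_force: [-0.7, -0.1, 0.7]
grip_width: 0.092
grasp_force: 0.0
```

Emit:
{"op": "drive_tool", "data": {
  "targets": [
    [0,0,-15,0],
    [0,0,-35,0],
    [0,0,-60,0],
    [0,0,-60,0],
    [0,0,0,0]
  ]
}}

```text
time: 40.62
tcp_pos: [0.5155, -0.3062, 0.1957]
ee_rot: [3.134, -0.006, 0.268]
ft_force: [-0.8, 0.8, 0.2]
grip_width: 0.0944
grasp_force: 0.0
```

Emit:
{"op": "drive_tool", "data": {
  "targets": [
    [0,-50,-20,0],
    [0,-50,0,0],
    [0,-50,0,0],
    [0,-40,0,0],
    [0,0,0,0]
  ]
}}

```text
time: 41.25
tcp_pos: [0.4632, -0.1202, 0.2098]
ee_rot: [3.142, -0.0, 0.27]
ft_force: [0.2, -1.0, -0.0]
grip_width: 0.0941
grasp_force: 0.0
```

```bash
python3 - <<'E'
from h import *
s=snap('top','top9.png'); W=points(s); Z=np.nan_to_num(W[...,2])
for name,c,a,p,h in (('cam_small',(442.4,-323.8),15,(-32.5,0),43),('lens_short',(514.6,-305),15,(41.5,0),45),('cam_large',(404.9,329.7),6.8,(-65,0),53),('lens_long',(484.8,339.3),6.8,(15,0),73),('tube',(549.8,347),6.8,(80,0),48)):
    m=(Z>.02)&(Z<.09)&(np.hypot(W[...,0]*1e3-c[0],W[...,1]*1e3-c[1])<44)
    n,l,st,ce=cv2.connectedComponentsWithStats(m.astype(np.uint8)); k=1+st[1:,4].argmax() if n>1 else 0
    P=W[l==k]*1e3; zt=np.percentile(P[:,2],80); P=P[P[:,2]>zt-8]
    r=cv2.minAreaRect(P[:,:2].astype(np.float32)); d=np.array(r[0])-c; t=np.radians(a)
    print(name,st[k,4],'ztop %.1f (want %d)'%(zt,h),np.round(r[0]),np.round(r[1]),round(r[2],1),'tray xy',np.round([p[0]+d@[np.cos(t),np.sin(t)],p[1]+d@[-np.sin(t),np.cos(t)]],1))
i=s['image'][:,:,::-1]
cv2.imwrite('pics/fin.png',np.hstack([cv2.resize(i[175:315,140:240],None,fx=4,fy=4),cv2.resize(i[175:315,420:520],None,fx=4,fy=4)]))
E
```

```text
cam_small 256000 ztop nan (want 43) [0. 0.] [0. 0.] 0.0 tray xy [-376.   427.3]
lens_short 165 ztop 44.4 (want 45) [ 520. -314.] [38. 25.] 19.4 tray xy [ 44.3 -10.2]
cam_large 864 ztop 53.1 (want 53) [405. 329.] [67. 50.] 6.1 tray xy [-64.7  -0.7]
lens_long 325 ztop 73.5 (want 73) [487. 337.] [33. 31.] 89.4 tray xy [16.9 -2.1]
tube 175 ztop 48.0 (want 48) [551. 345.] [31. 31.] 20.6 tray xy [81.2 -2.4]
```

View pics/fin.png

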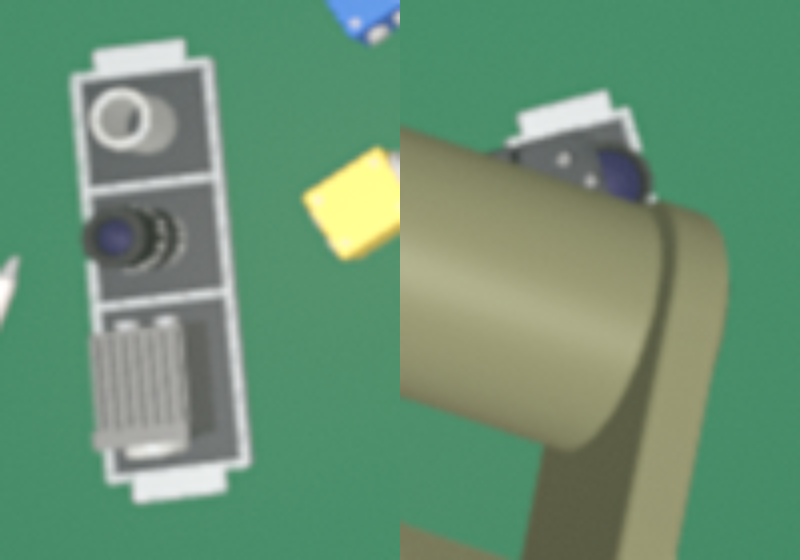

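The left tray is correct: tube, long lens and finned camera all upright in their compartments. The arm hides the right tray, so I'll move it aside and look again.

Emit:
{"op": "drive_tool", "data": {
  "targets": [
    [-10,-50,0,0],
    [-10,-50,0,0],
    [-10,-50,0,0],
    [-5,-50,0,0],
    [0,0,0,0]
  ]
}}

```text
time: 41.92
tcp_pos: [0.3767, 0.0629, 0.2097]
ee_rot: [3.142, -0.0, 0.271]
ft_force: [-0.2, 0.2, 0.0]
grip_width: 0.0937
grasp_force: 0.0
```

```bash
python3 - <<'E'
from h import *
s=snap('top'); W=points(s); Z=np.nan_to_num(W[...,2])
for name,c,a,p in (('cam_small',(442.4,-323.8),15,(-32.5,0)),('lens_short',(514.6,-305),15,(41.5,0))):
    m=(Z>.02)&(Z<.09)&(np.hypot(W[...,0]*1e3-c[0],W[...,1]*1e3-c[1])<40)
    n,l,st,ce=cv2.connectedComponentsWithStats(m.astype(np.uint8)); k=1+st[1:,4].argmax()
    P=W[l==k]*1e3; zt=np.percentile(P[:,2],80); P=P[P[:,2]>zt-8]
    r=cv2.minAreaRect(P[:,:2].astype(np.float32)); d=np.array(r[0])-c; t=np.radians(a)
    print(name,st[k,4],'ztop %.1f'%zt,np.round(r[0]),np.round(r[1]),round(r[2],1),'tray xy',np.round([p[0]+d@[np.cos(t),np.sin(t)],p[1]+d@[-np.sin(t),np.cos(t)]],1))
i=s['image'][:,:,::-1]; cv2.imwrite('pics/fin2.png',cv2.resize(i[120:315,220:520],None,fx=2.5,fy=2.5))
E
```

```text
cam_small 566 ztop 43.8 [ 444. -323.] [53. 41.] 15.5 tray xy [-31.1   0.7]
lens_short 422 ztop 44.3 [ 514. -305.] [46. 43.] 89.9 tray xy [40.4  0. ]
```

View pics/fin2.png

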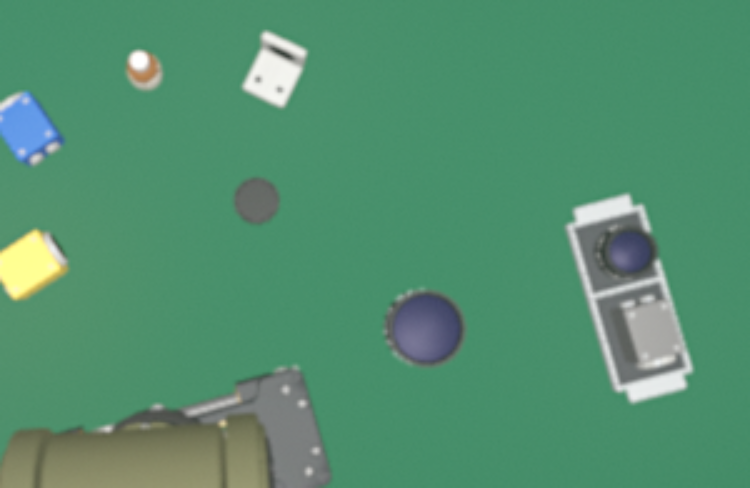

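The right tray now shows the short lens at (628,252) and the small camera at (655,330), both in place and upright. The wide lens, bracket and bottle haven't moved, so I'm handing in.

```bash
python3 -c "
from h import *
print(env.sign_off())"
```

```text
the job is handed in; nothing more can be done
None
```

Both kits are made up and handed in at about 42 s: the final camera check showed all five pieces upright in their compartments and near centre, with the wide lens, bracket and bottle where they stood; the sign-off gave no verdict.

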